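# Widen the jar rack and complete the row

## Task

Crank the rack's handwheel until the sliding end plate stands in line with the spring clip on the rail. Then set the two slim jars from the slab down gently in the rack beside the one already there, so that all three stand upright, side by side in one row on the rack's floor between the fixed end board and the plate. Leave the plate at the clip, and do not shove or tip the other things on the slab.

Things in the scene. Friction and masses are not known exactly. Their poses are not given: they have to be found in the camera images.
- rack: fixed jar rack. Origin: underside, mid-width of its channel; y along the row towards the handwheel, x across, away from the robot, z up. Channel floor 12 mm above the slab; 62 mm wide between 5 mm thick rails, rail tops 36 mm above the slab. Channel ends at y +127 mm; then a grey gear housing, x -15 to 95, y 125 to 245 mm, up to 145 mm tall, its sloping top carrying the handwheel
- end_board (a point): fixed wooden end board of the channel, top 62 mm above the slab; point at the middle of its inner face (rack y = -130 mm), axes as the rack's
- wheel (a joint): handwheel angle in rad, 0 to 4.7 between stops; grows when turned anticlockwise as seen looking at its face; each rad moves the sliding end plate 32 mm away from the fixed end board, towards the handwheel. Friction about 0.25 N m; stays where it is left
- wheel_centre (a point): centre of the handwheel in its rim plane (rack x -10, y 185, z 165 mm). z: wheel axis, out of the face, leaning 35 degrees from vertical towards rack -x (the robot); x, y turn with the wheel. Rim: black round bar 14 mm thick on a circle of 60 mm radius; three 8 mm spokes in the rim plane at 0, 120, 240 degrees from x; hub 26 mm wide, 8 mm proud. 60 mm free below the rim plane
- stop_plate (a point): sliding end plate of the rack, an upright aluminium plate 52 mm wide, 8 mm thick along the row, 50 mm tall; point at the plate's middle, axes as the rack's. The handwheel moves it along rack y
- clip_mark (a point): small steel spring clip, 18 mm wide, pinched on the far rail; point at the middle of its width on the rail's top edge, axes as the rack's. It marks where the middle of the sliding plate is to stand along rack y. It reaches 27 mm above the rail and 3 mm into the channel, 170 to 186 mm from the end board: three slim jars fit with 16 to 32 mm to spare
- jar_a_mid (a point): slim closed glass jar, 50 mm in diameter, 95 mm tall with its screw cap, 0.15 to 0.28 kg, standing on the slab; to go in the rack. The point is its centre, half-way up
- jar_b_mid (a point): slim closed glass jar, 50 mm in diameter, 95 mm tall with its screw cap, 0.15 to 0.28 kg, standing on the slab; to go in the rack. The point is its centre, half-way up
- jar_c_mid (a point): slim closed glass jar, 50 mm in diameter, 95 mm tall with its screw cap, 0.15 to 0.28 kg, already in the rack next to the fixed end board; stays in the row. The point is its centre, half-way up
- squat_jar_mid (a point): squat glass jar with a screw cap, 70 mm in diameter, 70 mm tall; a bystander. The point is on its axis, half-way up; z up
- cup_mid (a point): aluminium measuring cup, 64 mm across, 60 mm tall; a bystander. The point is on its axis, half-way up; z up
- pestle_mid (a point): short wooden pestle standing on its broad end, 42 mm in diameter, 105 mm tall; a bystander. The point is on its axis, half-way up; z up
- mortar_mid (a point): wooden mortar, 104 mm across, 85 mm tall; a bystander. The point is on its axis, half-way up; z up

How it is judged:
By the outcome, as a careful person would: the job done as asked, in the order asked, and still so for the second after the job is handed in, with the robot touching nothing.
It also fails if it takes over 72 s, if anything falls off the work surface, if the arm or the gripper's body presses on something with over 40 N, if the wrist force passes 120 N, or if a joint passes its speed limit or range.

## Robot

A 7-joint arm with a two-finger parallel gripper is mounted at the origin on the work surface. World frame = base frame: x ahead of the robot, y to its left, z up, the work surface at z = 0. Lengths are in mm, angles in rad, forces in N, time in s.
With the tool pointing down it reaches from about 350 to 900 mm from the base axis. Payload 19.9 kg.
Tool frame: the origin (TCP) lies on the front face of the gripper's body, between the roots of the fingers; the fingertips stand 97 mm ahead of it and the grasp point (between the pads) lies 78 mm ahead of it (grasp_offset is the distance from the TCP to the grasp point, in mm); z points along the fingers, y is the line along which they close (so a half turn about z gives the same grasp; the last joint's range is limited). The gripper opens to 94 mm and grips with 3 to 60 N. Pads are 16 mm wide; open, the fingers measure 119 mm over their backs; the gripper's body (75 mm by 177 mm) begins 78 mm behind the grasp point.
Start: joints at [-1.214, 0.417, -0.01, 1.614, 0.005, 1.111, -0.053], TCP at [242.683, 575.946, 302.625] pointing down, gripper open.
Joint ranges: [-2.81, 2.81], [-0.39, 2.02], [-1.27, 1.25], [0.06, 2.57], [-1.19, 4.33], [0.19, 2], [-2.82, 2.82]. Speed limits (rad/s): [1.89, 1.89, 2.39, 2.39, 3.01, 3.01, 3.01].

## Interface

Orientations are given as a unit quaternion [x, y, z, w].
In Python, from workcell import state, camera, calibration, job_done, grasp_offset gives the robot as it stands.
- The arm moves only by the tool arm_command, never from a script. Its argument "series" is a list of rows, each a list of 3 entries, a list of its own where there are three numbers: the shift along the world's x, y, z in units of 0.3 m (1.0 is 0.3 m), then the turn, a rotation vector about the world's x, y, z in units of 90 degrees (1.0 is 90 degrees), then the gripper command: -1 is fully open, 1 is shut, values between are in proportion. A call has 1 to 8 rows; each row is the pose to reach, as a shift and turn from the pose commanded when the call began; what a row does not reach only later rows make up. A row lasts 1/10 s, in which the tool goes at most 50 mm and 8.59 degrees, less where a joint would pass 70% of its speed; a pose out of reach is approached as far as the arm can. A call with a number of a shift or a turn outside -1 to 1 is refused whole. A call with a gripper value outside its range is refused whole. The fingers move at their own pace and stop on an object; "force" is the grip in N (left out, the last holds). Time passes only in rows, so rows that repeat a pose let the fingers close. It gives the time, the measured TCP pose, the force, the opening and the grip force at its end, in the units of the state.
- state(): the state, without advancing time (a new reading comes with each control period).
- camera(name): name is "side" or "top"; returns the picture (384x512x3 uint8, blue, green, red); there is no depth.
- calibration(name): a dict with "intrinsics" (3x3 intrinsics, pixels), "world_from_camera" (4x4, takes a point from camera to world coordinates). Camera axes: x right, y down, z forward; pixel columns grow to the right and rows downward; lengths in mm; the calibration is good to about 2 mm. A picture is of the moment at which its call begins. calibration takes no time and is no camera call.
- job_done(): hands the job in; it is judged then, once.
The state is a dict: "time": time; "joint_pos": joint angles; "joint_velocities": joint speeds; "tau": joint torques, N m; "eef_pos": TCP position; "orientation": TCP orientation; "ft_force": force on the tool from outside, world axes, zero at the start; "ft_torque": the same for the moment, N m; "opening": finger opening in mm; "gripper_force": force on a finger pad.
Only numpy, scipy, OpenCV 4.12 (cv2) and the standard library are available. Lean on these libraries where they do the work, as an engineer would, in place of code of your own. Each camera call takes 0.05 s, during which the arm holds its last target. There are 200 camera calls.

## Working session

There is one attempt and no reset: what is moved stays moved. The work goes in short steps, Python scripts to look and compute and a tool call to move; the robot and the scene stay as the last step left them, time stands still between calls to the robot, and variables do not carry over. Pictures are saved under pics/ and viewed, at most 11 in all, crops included, and the job is handed in when it is done.

Besides the shell and the picture viewer there is one more tool, called after "Call:" by a JSON object that holds its "method" and its "body", one argument or row to a line. arm_command: Moves the arm, as the interface text tells. Its arguments: {"type":"object","properties":{"series":{"type":"array"},"force":{"type":"number"}},"required":["series"]}

```bash
mkdir -p pics; python3 - <<'E'
from workcell import *
import cv2,numpy as np
for n in("top","side"):
    cv2.imwrite(f"pics/{n}0.png",cv2.resize(camera(n),(800,600),interpolation=cv2.INTER_CUBIC)); c=calibration(n)
    cv2.imwrite(f"pics/raw_{n}0.png",camera(n))
    print(n,np.round(c["intrinsics"],1).tolist(),np.round(c["world_from_camera"],3).tolist())
s=state();print(s["time"],s["eef_pos"],s["orientation"],s["opening"],s["ft_force"],grasp_offset)
E
```

```text
top [[371.4, 0.0, 256.0], [0.0, 371.4, 185.9], [0.0, 0.0, 1.0]] [[0.002, -0.986, 0.165, 386.233], [-1.0, -0.002, 0.002, -94.255], [-0.002, -0.165, -0.986, 1006.834], [0.0, 0.0, 0.0, 1.0]]
side [[383.2, 0.0, 251.7], [0.0, 383.2, 186.6], [0.0, 0.0, 1.0]] [[-0.839, -0.372, 0.397, 247.92], [-0.544, 0.585, -0.601, 386.336], [-0.009, -0.721, -0.693, 690.12], [0.0, 0.0, 0.0, 1.0]]
0.2 [242.60653857 575.81210257 302.24878304] [ 1.98079644e-01  9.80185843e-01 -4.04609888e-04 -5.91789688e-05] 94.16665461233445 [0.49595225 0.20134483 0.21001228] 78.39999999999999
```

View pics/top0.png

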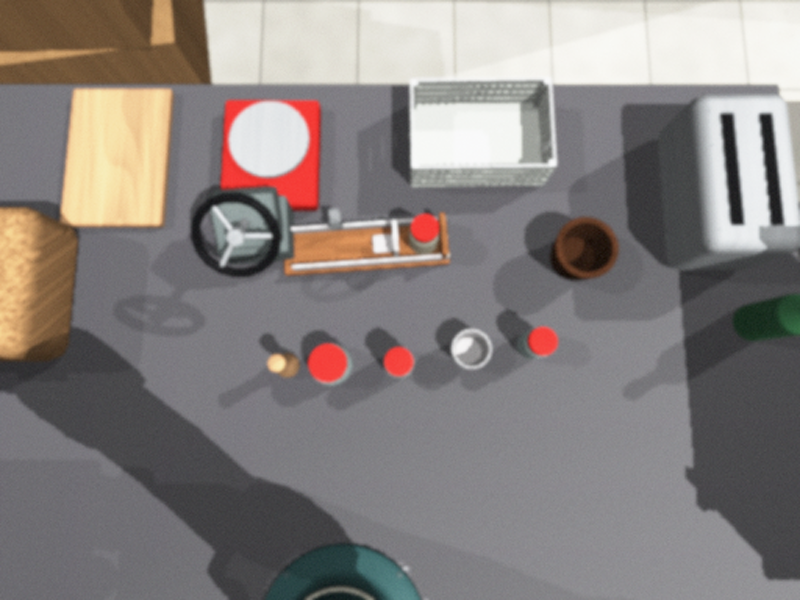

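View pics/side0.png

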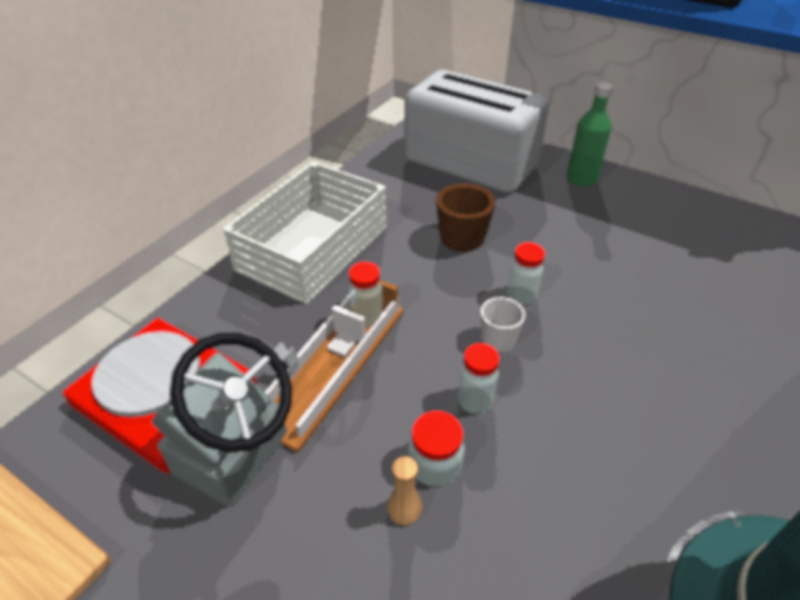

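The top view (800x600 px) shows the slim jars' caps at (398,361) and (542,341), and jar c at (424,228). The plate is at (393,240), the clip at (335,216) and the wheel hub at (236,236). The squat jar is at (328,363), the cup at (471,348), the pestle at (280,364) and the mortar at (586,248). The side view agrees, and one spoke points towards the basket.

```bash
cat > h.py <<'E'
from workcell import *
import cv2,numpy as np
def ray(n,p):
    c=calibration(n);K=np.array(c["intrinsics"]);T=np.array(c["world_from_camera"])
    return T[:3,3],T[:3,:3]@np.linalg.solve(K,[p[0],p[1],1.])
def plane(n,p,z):
    o,d=ray(n,p);return o+d*(z-o[2])/d[2]
def tri(p,q):
    (o1,d1),(o2,d2)=ray("top",p),ray("side",q)
    t=np.linalg.lstsq(np.c_[d1,-d2],o2-o1,rcond=None)[0]
    a,b=o1+d1*t[0],o2+d2*t[1];return (a+b)/2,np.linalg.norm(a-b)
def blobs(m,amin=20):
    cs=cv2.findContours(m.astype(np.uint8),cv2.RETR_EXTERNAL,cv2.CHAIN_APPROX_NONE)[0]
    return [c for c in cs if cv2.contourArea(c)>amin]
def red(im):
    h=cv2.cvtColor(im,cv2.COLOR_BGR2HSV);return ((h[...,0]<8)|(h[...,0]>172))&(h[...,1]>170)&(h[...,2]>120)
E
python3 - <<'E'
from h import *
R=lambda v:np.round(v,1).tolist()
for n in("top","side"):
    im=cv2.imread(f"pics/raw_{n}0.png")
    print(n)
    for c in blobs(red(im)):
        (x,y),ax,_=cv2.fitEllipse(c);print("red",R([x,y,*ax]),[R(plane(n,(x,y),z)[:2]) for z in(70,95,107)])
    x0,x1,y0,y1=(115,190,115,180) if n=="top" else (100,195,205,295)
    m=np.zeros(im.shape[:2],bool);m[y0:y1,x0:x1]=im[y0:y1,x0:x1].max(2)<45
    c=max(blobs(m),key=cv2.contourArea);e=cv2.fitEllipse(c);print("rim",R([*e[0],*e[1],e[2]]))
    globals()[n]=e[0]
    h=cv2.cvtColor(im,cv2.COLOR_BGR2HSV)
    m=(h[...,2]>150)&(h[...,1]<45)
    if n=="top": m2=np.zeros_like(m);m2[135:178,178:292]=m[135:178,178:292]
    else: m2=np.zeros_like(m);m2[185:290,165:262]=m[185:290,165:262]
    for c in blobs(m2,15):
        r=cv2.minAreaRect(c);print("white",[R(p) for p in cv2.boxPoints(r)],[R(plane(n,p,36)[:2]) for p in cv2.boxPoints(r)])
print("wheel",tri(top,side))
a=cv2.imread("pics/raw_top0.png")[115:190,110:300];b=cv2.imread("pics/raw_side0.png")[160:320,100:265]
cv2.imwrite("pics/c1.png",cv2.resize(a,(798,315),interpolation=cv2.INTER_CUBIC));cv2.imwrite("pics/c2.png",cv2.resize(b,(618,600),interpolation=cv2.INTER_CUBIC))
E
```

```text
top
red [254.3, 230.5, 15.6, 16.2] [[429.5, -88.0], [428.3, -88.2], [427.8, -88.3]]
red [208.8, 231.5, 21.8, 22.9] [[426.7, 25.9], [425.6, 22.7], [425.1, 21.1]]
red [346.6, 217.7, 15.3, 16.9] [[462.0, -320.7], [460.0, -314.6], [459.0, -311.7]]
red [271.8, 145.4, 15.7, 17.7] [[649.9, -133.1], [642.9, -132.1], [639.5, -131.6]]
red [174.0, 93.5, 63.5, 75.7] [[792.4, 127.2], [781.5, 121.3], [776.3, 118.5]]
rim [148.8, 148.7, 46.4, 50.2, 118.8]
white [[186.8000030517578, 168.0], [281.79998779296875, 160.89999389648438], [282.20001220703125, 165.5], [187.10000610351562, 172.5]] [[596.7, 93.1], [616.5, -161.1], [604.1, -161.9], [584.4, 91.8]]
white [[186.0, 144.0], [210.0, 144.0], [210.0, 148.0], [186.0, 148.0]] [[662.9, 97.4], [663.0, 32.5], [651.9, 32.2], [651.8, 97.0]]
white [[219.0, 140.0], [259.0, 140.0], [259.0, 161.0], [219.0, 161.0]] [[674.3, 8.4], [674.5, -99.9], [616.2, -99.9], [616.0, 7.3]]
white [[211.0, 135.0], [217.0, 135.0], [217.0, 142.0], [211.0, 142.0]] [[688.3, 30.4], [688.3, 14.1], [668.7, 13.7], [668.6, 29.9]]
side
red [279.4, 277.8, 30.2, 31.2] [[425.5, 27.0], [418.3, 
[... 1419 characters left out ...]
 [676.0, -73.8], [663.1, -70.3], [659.2, 6.7]]
white [[187.6999969482422, 273.0], [249.60000610351562, 190.5], [255.1999969482422, 194.6999969482422], [193.3000030517578, 277.20001220703125]] [[594.9, 96.4], [619.4, -167.1], [600.1, -162.2], [579.3, 97.9]]
white [[211.89999389648438, 196.89999389648438], [225.60000610351562, 184.5], [238.6999969482422, 198.89999389648438], [225.0, 211.3000030517578]] [[683.7, -100.1], [681.4, -152.9], [625.7, -129.2], [629.7, -79.0]]
white [[196.0, 185.0], [204.0, 185.0], [204.0, 192.0], [196.0, 192.0]] [[742.2, -112.0], [725.4, -122.6], [710.1, -103.1], [726.6, -92.7]]
wheel (array([613.73297956, 158.22936542, 163.30518831]), np.float64(2.9632521652378756))
```

View pics/c1.png

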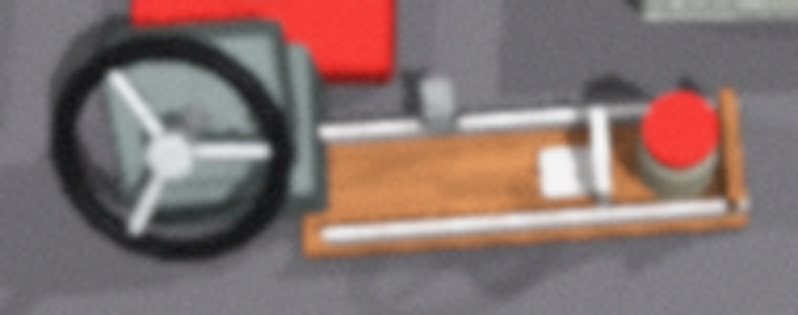

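View pics/c2.png

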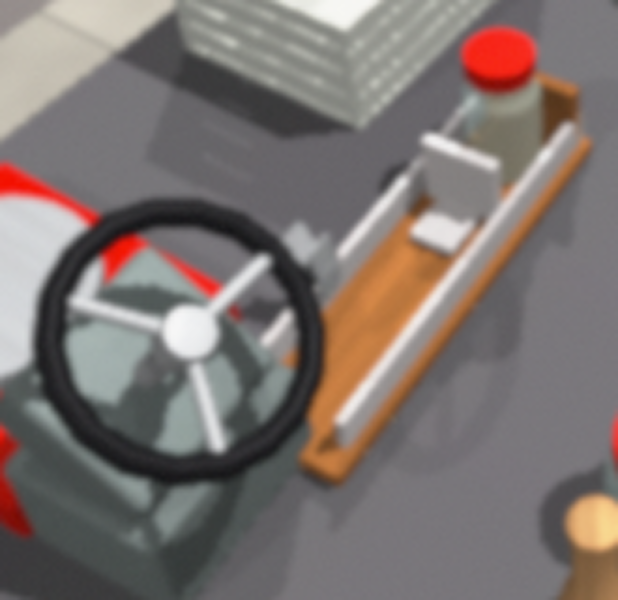

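The crops show the spokes at about 30°, 150° and 270° from wheel-up. The plate is near crop (599,155) and the clip near (437,105) in the top view. Next I'll fix the rack frame, the plate and clip offsets, and the wheel path.

```bash
cat >> h.py <<'E'
from scipy.spatial.transform import Rotation as Ro
O=np.array([635.,-25.5]);YAW=np.radians(4.46)
RZ=Ro.from_euler('z',YAW).as_matrix()
def rack(p): q=np.array(p,float).copy();q[:2]-=O;return RZ.T@q
A=RZ@[-np.sin(np.radians(35)),0,np.cos(np.radians(35))];EU=RZ@[np.cos(np.radians(35)),0,np.sin(np.radians(35))];EY=RZ[:,1]
E
python3 - <<'E'
from h import *
t=lambda x,y:(x/4.2+110-.4,y/4.2+115-.4); s=lambda x,y:(x/3.745+100-.4,y/3.745+160-.4)
for n,p,q in [("hub",(168,155),(190,331)),("clip top",(437,90),(311,236)),("plate top near",(599,195),(498,165)),("plate top far",(598,115),(427,138)),
  ("board top far",(729,92),(577,92)),("near rail left end",(325,235),(343,425)),("near rail right",(725,205),(572,127))]:
    w,e=tri(t(*p),s(*q));print(n,np.round(w,1),"rack",np.round(rack(w),1),"err",round(e,1))
for n,p,z in [("clip",(437,88),63),("plate mid top",(598,115),62),("board inner",(724,100),62)]:print(n,np.round(rack(plane("top",t(*p),z)),1))
s0=state();R0=Ro.from_quat(s0["orientation"])
ty=R0.as_matrix()[:,1];print("tool y",ty)
Rd=Ro.from_matrix(np.c_[RZ[:,1],RZ[:,0],[0,0,-1]])  # down, tool y along rack x
Rt=Ro.from_matrix(np.c_[EY,EU,-A])
print("down turn",(Rd*R0.inv()).as_rotvec()/(np.pi/2),"tilt turn",(Rt*R0.inv()).as_rotvec()/(np.pi/2),"down->tilt",(Rt*Rd.inv()).as_rotvec()/(np.pi/2))
E
```

```text
hub [605.6 153.6 174.4] rack [-15.4 180.8 174.4] err 0.3
clip top [673.5  18.1  65.3] rack [41.8 40.5 65.3] err 6.1
plate top near [608.2 -82.   71.1] rack [-31.1 -54.3  71.1] err 0.9
plate top far [660.6 -81.1  66.2] rack [ 21.2 -57.4  66.2] err 1.1
board top far [ 647.  -173.1   53.8] rack [   0.5 -148.1   53.8] err 63.9
near rail left end [589.7  92.4  35.1] rack [-36.  121.1  35.1] err 0.4
near rail right [ 609.3 -162.4   35.2] rack [ -36.3 -134.5   35.2] err 1.3
clip [46.8 41.9 63. ]
plate mid top [ 21.9 -57.6  62. ]
board inner [  25.6 -137.2   62. ]
tool y [ 3.88309677e-01  9.21528582e-01 -8.16630068e-04]
down turn [ 3.43909309e-04 -4.26077273e-04 -6.96562511e-01] tilt turn [ 0.23929858 -0.33168178 -0.67381135] down->tilt [ 3.02412044e-02 -3.87711281e-01  7.17900019e-17]
```

Call:
{"method": "arm_command", "body": {
  "series": [
    [[0.5, -0.667, 0.2], [0, 0, -0.697], 1],
    [[0.5, -0.667, 0.2], [0, 0, -0.697], 1],
    [[0.5, -0.667, 0.2], [0, 0, -0.697], 1],
    [[0.5, -0.667, 0.2], [0, 0, -0.697], 1],
    [[0.5, -0.667, 0.2], [0, 0, -0.697], 1],
    [[0.5, -0.667, 0.2], [0, 0, -0.697], 1],
    [[0.5, -0.667, 0.2], [0, 0, -0.697], 1],
    [[0.5, -0.667, 0.2], [0, 0, -0.697], 1]
  ]
}}

```text
time: 1.0
eef_pos: [392.9, 375.4, 362.7]
orientation: [0.682, 0.732, 0.0, -0.0]
ft_force: [-0.4, 1.2, -0.1]
opening: 33.5
gripper_force: 0.0
```

Call:
{"method": "arm_command", "body": {
  "series": [
    [[0.447, -0.648, -0.1], [0.03, -0.388, 0], 1],
    [[0.447, -0.648, -0.1], [0.03, -0.388, 0], 1],
    [[0.447, -0.648, -0.1], [0.03, -0.388, 0], 1],
    [[0.447, -0.648, -0.1], [0.03, -0.388, 0], 1],
    [[0.447, -0.648, -0.1], [0.03, -0.388, 0], 1],
    [[0.447, -0.648, -0.285], [0.03, -0.388, 0], 1],
    [[0.447, -0.648, -0.285], [0.03, -0.388, 0], 1],
    [[0.447, -0.648, -0.285], [0.03, -0.388, 0], 1]
  ]
}}

```text
time: 1.8
eef_pos: [526.4, 181.7, 276.6]
orientation: [0.648, 0.7, 0.219, 0.204]
ft_force: [-0.1, -0.0, 0.4]
opening: 0.8
gripper_force: 0.0
```

```bash
sed -i 's/O=np.array.*;YAW/O=np.array([632.,-30.]);YAW/' h.py; python3 - <<'E'
from h import *
im=camera("top");im2=camera("side")
cv2.imwrite("pics/v1.png",np.hstack([cv2.resize(im[80:200,100:220],(400,400)),cv2.resize(im2[150:320,60:230],(400,400))]))
s=state();print(s["time"],s["eef_pos"],s["orientation"],s["joint_pos"],s["opening"])
M=Ro.from_quat(s["orientation"]).as_matrix();print(M[:,2],-A)
E
```

```text
1.9 [527.1166019  182.40315559 278.63245713] [0.64748756 0.69995699 0.2213988  0.20445696] [-0.92588414  0.16109775  0.48173154  2.16109225  0.5153401   0.30258581
 -0.84568142] 0.5602645177951804
[ 0.57292809  0.0451726  -0.81835985] [ 0.57183957  0.04460308 -0.81915204]
```

View pics/v1.png

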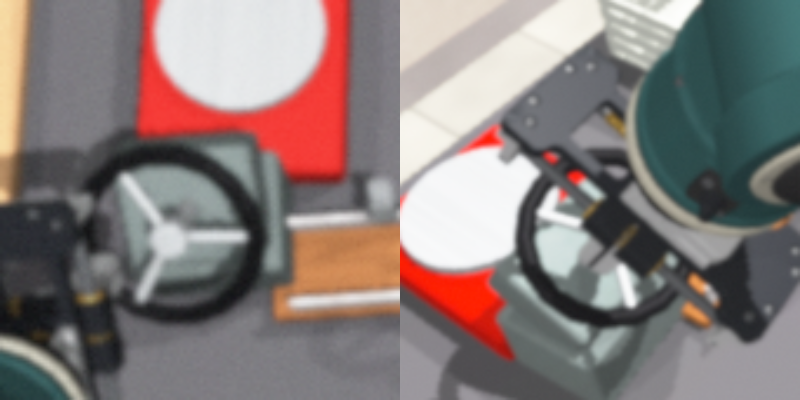

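The picture shows the closed fingers over the left gap of the wheel, with nothing touching. I'll lower them along the axis.

Call:
{"method": "arm_command", "body": {
  "series": [
    [[0.033, 0.0, -0.047], [0, 0, 0], 1],
    [[0.066, 0.0, -0.095], [0, 0, 0], 1],
    [[0.099, 0.0, -0.142], [0, 0, 0], 1],
    [[0.099, 0.0, -0.142], [0, 0, 0], 1]
  ]
}}

```text
time: 2.3
eef_pos: [557.1, 181.9, 234.7]
orientation: [0.648, 0.7, 0.22, 0.205]
ft_force: [-0.8, -0.1, 0.6]
opening: 0.5
gripper_force: 0.0
```

```bash
cat > w.py <<'E'
from h import *
C=np.array([608,154,165.])
def path(tgt,phis,r=33,d=12):
    return [np.round((C+r*(np.cos(p)*EU+np.sin(p)*EY)+(97-d)*A-np.array(tgt))/300,3).tolist() for p in np.radians(phis)]
E
python3 - <<'E'
from w import *
s=state();print(s["time"],s["eef_pos"],s["ft_force"],s["joint_pos"])
e=s["eef_pos"];ph=np.arange(90,310,11)
for i in range(0,len(ph),8):
    P=path(e if i==0 else C+33*(np.cos(b:=np.radians(ph[i-1]))*EU+np.sin(b)*EY)+85*A,ph[i:i+8]);print(ph[i:i+8],P)
E
```

```text
2.3 [557.0667215  181.88515095 234.72331992] [-0.80132136 -0.0857636   0.6113357 ] [-0.83053018  0.29038981  0.43227517  2.13379316  0.49760256  0.19101921
 -0.8356156 ]
[ 90 101 112 123 134 145 156 167] [[-0.001, 0.004, -0.0], [-0.018, 0.001, -0.012], [-0.034, -0.007, -0.024], [-0.048, -0.017, -0.035], [-0.061, -0.032, -0.044], [-0.071, -0.048, -0.052], [-0.078, -0.067, -0.058], [-0.082, -0.088, -0.062]]
[178 189 200 211 222 233 244 255] [[-0.001, -0.021, -0.002], [0.002, -0.042, -0.001], [0.008, -0.062, 0.002], [0.017, -0.08, 0.007], [0.028, -0.096, 0.015], [0.042, -0.11, 0.024], [0.058, -0.119, 0.034], [0.074, -0.126, 0.045]]
[266 277 288 299] [[0.017, -0.002, 0.012], [0.034, -0.0, 0.024], [0.051, 0.006, 0.036], [0.066, 0.015, 0.047]]
```

Joint 6 sits at the edge of its range, so I'll reduce the tilt by 15° about the fingertip.

Call:
{"method": "arm_command", "body": {
  "series": [
    [[0.025, 0.002, 0.014], [-0.004, 0.055, 0], 1],
    [[0.05, 0.004, 0.027], [-0.009, 0.11, 0], 1],
    [[0.075, 0.006, 0.039], [-0.013, 0.166, 0], 1],
    [[0.075, 0.006, 0.039], [-0.013, 0.166, 0], 1]
  ]
}}

```text
time: 2.7
eef_pos: [581.5, 182.6, 250.2]
orientation: [0.67, 0.722, 0.128, 0.117]
ft_force: [-0.4, -0.5, 0.3]
opening: 0.6
gripper_force: 0.0
```

```bash
python3 - <<'E'
from w import *
s=state();print(s["time"],s["eef_pos"],s["ft_force"],s["joint_pos"])
M=Ro.from_quat(s["orientation"]).as_matrix();t=s["eef_pos"]+97*M[:,2]-C;print("tip up,y,axis",t@EU,t@EY,t@A)
E
```

```text
2.7 [581.53552155 182.60807337 250.23118195] [-0.44714165 -0.51974055  0.27268147] [-0.4356082   0.32783767  0.0477423   1.91430178  0.16562354  0.57206618
 -0.44261178]
tip up,y,axis 4.04603011557678 30.74632288850945 -10.034741966960965
```

Call:
{"method": "arm_command", "body": {
  "series": [
    [[-0.011, 0.006, -0.008], [0, 0, 0], 1],
    [[-0.028, 0.003, -0.02], [0, 0, 0], 1],
    [[-0.044, -0.005, -0.032], [0, 0, 0], 1],
    [[-0.058, -0.015, -0.043], [0, 0, 0], 1],
    [[-0.071, -0.03, -0.052], [0, 0, 0], 1],
    [[-0.081, -0.046, -0.06], [0, 0, 0], 1],
    [[-0.088, -0.065, -0.066], [0, 0, 0], 1],
    [[-0.092, -0.086, -0.07], [0, 0, 0], 1]
  ]
}}

```text
time: 3.5
eef_pos: [551.2, 159.4, 226.0]
orientation: [0.668, 0.723, 0.13, 0.119]
ft_force: [2.8, 11.9, 6.6]
opening: 0.5
gripper_force: 5.5
```

```bash
python3 - <<'E'
from w import *
s=state();print(s["time"],s["eef_pos"],s["ft_force"],s["joint_pos"])
M=Ro.from_quat(s["orientation"]).as_matrix();t=s["eef_pos"]+97*M[:,2]-C;print("tip up,y,axis",t@EU,t@EY,t@A)
E
```

```text
3.5 [551.18992662 159.3902137  225.97614072] [ 2.8374393  11.85433     6.60018375] [-0.42511345  0.30171804  0.05687655  2.02105508  0.17625251  0.48617092
 -0.43549618]
tip up,y,axis -35.7831003611855 10.008083888079229 -11.606179674808619
```

Call:
{"method": "arm_command", "body": {
  "series": [
    [[0.004, -0.021, 0.002], [0, 0, 0], 1],
    [[0.008, -0.042, 0.003], [0, 0, 0], 1],
    [[0.014, -0.062, 0.006], [0, 0, 0], 1],
    [[0.023, -0.08, 0.011], [0, 0, 0], 1],
    [[0.034, -0.096, 0.019], [0, 0, 0], 1],
    [[0.048, -0.11, 0.028], [0, 0, 0], 1],
    [[0.064, -0.119, 0.038], [0, 0, 0], 1],
    [[0.064, -0.119, 0.038], [0, 0, 0], 1]
  ]
}}

```text
time: 4.3
eef_pos: [569.2, 122.3, 236.0]
orientation: [0.669, 0.723, 0.127, 0.118]
ft_force: [-3.7, 0.2, 1.1]
opening: 0.6
gripper_force: 1.6
```

```bash
python3 - <<'E'
from w import *
s=state();print(s["time"],s["eef_pos"],s["ft_force"],s["joint_pos"])
M=Ro.from_quat(s["orientation"]).as_matrix();t=s["eef_pos"]+97*M[:,2]-C;print("tip up,y,axis",t@EU,t@EY,t@A)
im=camera("top");im2=camera("side")
cv2.imwrite("pics/v2.png",np.hstack([cv2.resize(im[100:200,170:300],(400,308)),cv2.resize(im2[150:290,140:320],(396,308))]))
E
```

```text
4.3 [569.22392054 122.26710173 235.97504258] [-3.65305149  0.24158106  1.14967006] [-0.32857402  0.30036476  0.03992941  1.99242442  0.12539358  0.51200639
 -0.31273275]
tip up,y,axis -18.18718487177821 -28.66461220622563 -11.938797218409004
```

View pics/v2.png

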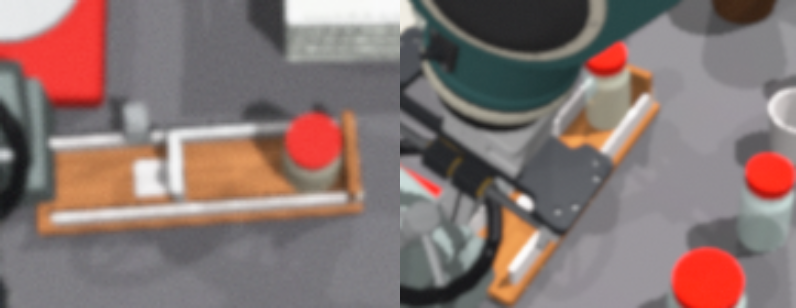

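The top view shows the plate at crop (174,135) and the clip at (136,112), so part of the turn remains. I'll measure the gap by sampling intensity along the row.

```bash
cat > m.py <<'E'
from h import *
def proj(n,P):
    c=calibration(n);T=np.linalg.inv(np.array(c["world_from_camera"]));q=(np.c_[P,np.ones(len(P))]@T.T)[:,:3]@np.array(c["intrinsics"]).T
    return q[:,:2]/q[:,2:]
def prof(im,xs,z,y0,y1,step=.5):
    ys=np.arange(y0,y1,step);g=cv2.cvtColor(im,cv2.COLOR_BGR2HSV).astype(np.float32)
    acc=0
    for x in xs:
        P=(RZ@np.c_[np.full(len(ys),x),ys,np.full(len(ys),z)].T).T;P[:,:2]+=O
        q=proj("top",P).astype(np.float32);acc=acc+cv2.remap(g,q[None,:,0],q[None,:,1],cv2.INTER_LINEAR)[0]
    return ys,acc/len(xs)
def gap(im):
    ys,p=prof(im,np.arange(-8,14,2),62,-75,90);w=p[:,2]-p[:,1]   # white: bright, unsaturated
    w0=w.copy();i=np.argmax(cv2.GaussianBlur(w[:,None],(1,9),0));k=slice(max(0,i-16),i+17)
    ww=np.clip(w[k]-.5*w[i],0,None);py=(ys[k]*ww).sum()/ww.sum()
    yc,c=prof(im,np.arange(40,50,2),62,15,75);v=c[:,2]
    b=np.median(v);h=np.clip(v-b-.3*(v.max()-b),0,None);cy=(yc*h).sum()/h.sum()
    return py,cy,(ys,w0),(yc,v)
E
python3 - <<'E'
from m import *
for im in (cv2.imread("pics/raw_top0.png"),camera("top"),camera("top")):
    py,cy,a,b=gap(im);print(py,cy,cy-py)
print(np.round(a[1][::6]).astype(int).tolist(),np.round(b[1][::4]).astype(int).tolist())
E
```

```text
-52.53704442950903 45.43959117462797 97.976635604137
15.322174204991498 45.43007832385548 30.107904118863985
15.307854662811431 45.474706790504186 30.166852127692756
[-10, -33, -31, -24, -12, 4, 26, 47, 58, 63, 65, 65, 66, 65, 63, 58, 57, 55, 55, 54, 54, 54, 54, 53, 51, 49, 52, 72, 154, 228, 243, 229, 171, 107, 106, 134, 169, 184, 187, 191, 187, 166, 113, 60, 44, 45, 46, 44, 44, 43, 43, 43, 42, 38, 40] [130, 131, 131, 130, 130, 129, 129, 131, 132, 135, 141, 159, 174, 186, 191, 190, 190, 188, 184, 167, 143, 114, 86, 73, 72, 77, 88, 101, 111, 117]
```

Call:
{"method": "arm_command", "body": {
  "series": [
    [[0.016, -0.005, 0.011], [0, 0, 0], 1],
    [[0.032, -0.01, 0.022], [0, 0, 0], 1],
    [[0.047, -0.011, 0.033], [0, 0, 0], 1],
    [[0.063, -0.008, 0.044], [0, 0, 0], 1],
    [[0.071, -0.006, 0.049], [0, 0, 0], 1],
    [[0.071, -0.006, 0.049], [0, 0, 0], 1]
  ]
}}

```text
time: 5.1
eef_pos: [590.3, 119.7, 249.9]
orientation: [0.669, 0.723, 0.126, 0.118]
ft_force: [-5.8, -2.4, -3.7]
opening: 0.5
gripper_force: 3.0
```

```bash
python3 - <<'E'
from m import *
from w import C
s=state();print(s["time"],s["eef_pos"],s["ft_force"])
M=Ro.from_quat(s["orientation"]).as_matrix();t=s["eef_pos"]+97*M[:,2]-C;print("tip up,y,axis",t@EU,t@EY,t@A)
im=camera("top");py,cy,a,b=gap(im);print(py,cy,cy-py)
print(np.round(a[1][::4]).astype(int).tolist(),np.round(b[1][::4]).astype(int).tolist())
cv2.imwrite("pics/v3.png",cv2.resize(im[115:185,170:260],(720,560),interpolation=cv2.INTER_CUBIC))
E
```

```text
5.1 [590.27758387 119.7156577  249.86573192] [-5.76392206 -2.35589679 -3.70747087]
tip up,y,axis 6.63361339581816 -32.968641340296394 -12.43750969309816
41.40312344103115 45.38222866537417 3.979105224343023
[-7, -26, -33, -32, -28, -21, -13, -2, 12, 26, 40, 51, 59, 62, 62, 63, 64, 66, 65, 66, 67, 68, 67, 65, 65, 66, 65, 64, 65, 66, 67, 67, 65, 62, 59, 58, 55, 54, 53, 52, 51, 50, 51, 52, 50, 51, 53, 52, 51, 50, 50, 51, 55, 68, 98, 150, 203, 231, 240, 236, 216, 171, 125, 96, 98, 121, 147, 167, 174, 178, 179, 181, 183, 180, 165, 136, 93, 59, 42, 37, 35, 37, 39] [131, 131, 130, 130, 131, 131, 131, 131, 132, 135, 142, 160, 175, 185, 190, 191, 190, 187, 183, 167, 141, 112, 87, 76, 73, 78, 88, 100, 110, 116]
```

View pics/v3.png

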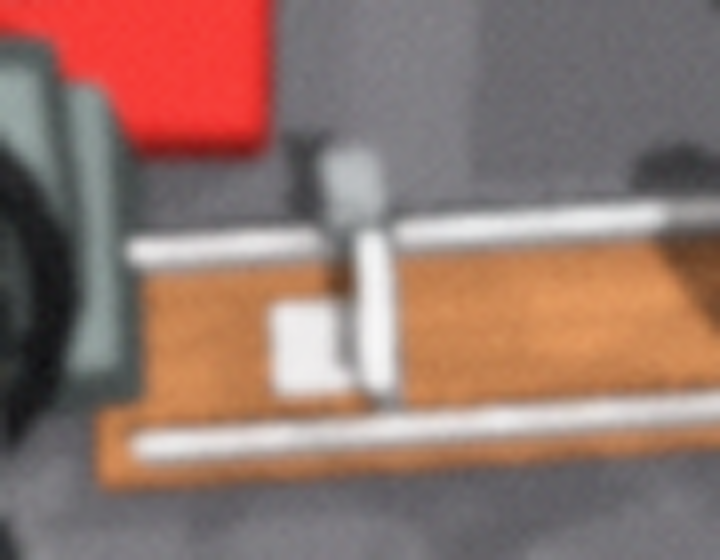

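The plate is now about 2–4 mm short of the clip, so I'll nudge it.

Call:
{"method": "arm_command", "body": {
  "series": [
    [[0.004, 0.001, 0.003], [0, 0, 0], 1],
    [[0.008, 0.002, 0.005], [0, 0, 0], 1],
    [[0.008, 0.002, 0.005], [0, 0, 0], 1]
  ]
}}

```text
time: 5.45
eef_pos: [592.3, 120.2, 251.1]
orientation: [0.669, 0.723, 0.125, 0.117]
ft_force: [-7.7, -2.4, -2.5]
opening: 0.6
gripper_force: 3.6
```

```bash
python3 - <<'E'
from m import *
for i in range(2):
    im=camera("top");py,cy,a,b=gap(im);ys,w=a;i=np.argmax(w);ww=w[i]
    f=ys[i+np.argmax(w[i:]<168)];r=ys[i-np.argmax(w[i::-1]<145)];print(py,cy,r,f)
im=camera("side");s=state();print(s["eef_pos"],s["ft_force"])
E
```

```text
43.72114111002964 45.43463374233456 37.0 50.0
43.72916387580231 45.394484290646126 37.0 50.0
[592.31013635 120.22520013 251.14015686] [-7.83135035 -1.66355785 -3.57301686]
```

The plate is now within about 1–2 mm of the clip. I'll back the finger off the spoke and lift out along the axis.

Call:
{"method": "arm_command", "body": {
  "series": [
    [[-0.016, -0.005, -0.011], [0, 0, 0], 1],
    [[-0.016, -0.005, -0.011], [0, 0, 0], 1],
    [[-0.05, -0.008, 0.083], [0, 0, 0], 1],
    [[-0.084, -0.011, 0.177], [0, 0, 0], 1],
    [[-0.118, -0.013, 0.271], [0, 0, 0], 1],
    [[-0.25, -0.2, 0.271], [-0.008, 0.111, 0], 0],
    [[-0.35, -0.35, 0.271], [-0.017, 0.222, 0], -1],
    [[-0.35, -0.35, 0.271], [-0.017, 0.222, 0], -1]
  ]
}}

```text
time: 6.4
eef_pos: [488.2, 12.7, 335.0]
orientation: [0.68, 0.733, -0.001, -0.002]
ft_force: [0.1, 0.2, -0.5]
opening: 21.0
gripper_force: 0.0
```

```bash
python3 - <<'E'
from m import *
im=camera("top");im2=camera("side");s=state();print(s["time"],s["eef_pos"],s["ft_force"],s["joint_pos"],s["opening"])
M=Ro.from_quat(s["orientation"]).as_matrix();print(np.round(M,3))
Rd=Ro.from_matrix(np.c_[RZ[:,1],RZ[:,0],[0,0,-1]]);print("turn",np.round((Rd*Ro.from_quat(s["orientation"]).inv()).as_rotvec()/(np.pi/2),3))
py,cy,a,b=gap(im);print(py,cy)
for n,i in(("top",im),("side",im2)):
    for c in blobs(red(i)):
        (x,y),ax,_=cv2.fitEllipse(c);print(n,np.round([x,y],1),*[np.round(plane(n,(x,y),z)[:2],1) for z in(95,107)])
cv2.imwrite("pics/v4.png",np.hstack([cv2.resize(im[100:190,150:290],(400,257)),cv2.resize(im2[160:290,150:290],(400,371))[57:314]]))
E
```

```text
6.5 [488.76968777  12.96751391 334.39355407] [0.4546866  0.13038282 0.4118308 ] [-0.16517656  0.13972603  0.08296365  1.90768181 -0.01223032  1.09556096
 -0.00398608] 29.03360439015381
[[-0.073  0.997 -0.001]
 [ 0.997  0.073 -0.001]
 [-0.001 -0.001 -1.   ]]
turn [ 0.    -0.001  0.003]
67.66906688028509 67.3610942997192
top [254.3 230.5] [428.3 -88.2] [427.7 -88.2]
top [346.7 217.7] [ 459.9 -314.8] [ 459.  -311.9]
top [271.9 145.4] [ 642.8 -132.1] [ 639.4 -131.6]
top [172.1  89.5] [792.6 126.9] [787.3 124. ]
side [279.4 277.9] [418.3  41.5] [414.8  48.5]
side [ 75.  267.7] [746.6 226. ] [736.5 229.2]
side [157.  237.6] [667.6  92.1] [659.1  98. ]
side [131.9 226.9] [729.7  99.1] [720.  104.9]
side [307.8 229.4] [426.6 -86.4] [423.  -76.8]
side [ 99.1 195.4] [856.7  73.5] [844.5  79.8]
side [231.9 175.4] [ 647.6 -136.7] [ 639.5 -126.2]
side [338.7 162.3] [ 458.8 -311.9] [ 454.6 -297.8]
```

View pics/v4.png

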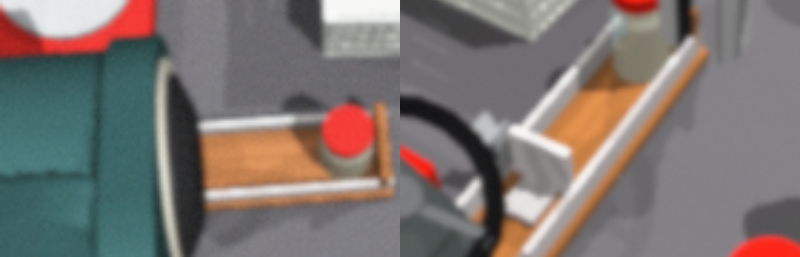

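The side view shows the plate standing at the clip. I'll move over jar A now.

Call:
{"method": "arm_command", "body": {
  "series": [
    [[-0.097, -0.16, 0], [0, 0, 0.003], -1],
    [[-0.097, -0.32, 0], [0, 0, 0.003], -1],
    [[-0.097, -0.48, 0], [0, 0, 0.003], -1],
    [[-0.097, -0.64, 0], [0, 0, 0.003], -1],
    [[-0.097, -0.8, 0], [0, 0, 0.003], -1],
    [[-0.097, -0.95, 0], [0, 0, 0.003], -1],
    [[-0.097, -1.0, -0.1], [0, 0, 0.003], -1],
    [[-0.097, -1.0, -0.1], [0, 0, 0.003], -1]
  ]
}}

```text
time: 7.3
eef_pos: [459.3, -285.6, 301.2]
orientation: [0.678, 0.735, -0.001, -0.001]
ft_force: [-0.4, 0.6, -0.4]
opening: 92.4
gripper_force: 0.0
```

```bash
python3 - <<'E'
from m import *
s=state();print(s["time"],s["eef_pos"],s["ft_force"],s["opening"],s["joint_pos"])
im=camera("top");py,cy,a,b=gap(im);ys,w=a;i=np.argmax(w[100:])+100
f=ys[i+np.argmax(w[i:]<168)];r=ys[i-np.argmax(w[i::-1]<145)];print(py,cy,r,f)
p=(plane("top",(0,0),0));cv2.imwrite("pics/raw_top5.png",im)
d=np.array([459.6,-313.2,133.4])-s["eef_pos"];print("delta",d/300)
E
```

```text
7.3 [ 459.34466345 -285.63612984  301.16625728] [-0.44412248  0.59809035 -0.36242547] 92.40445930859373 [ 0.22979064  0.27773533  0.32170091  1.83366309 -0.09840264  1.04853214
  0.66886263]
44.46603478151491 46.41951584836504 40.5 43.5
delta [ 0.00085112 -0.09187957 -0.55922086]
```

Call:
{"method": "arm_command", "body": {
  "series": [
    [[0.0, -0.091, 0], [0, 0, 0], -1],
    [[0.0, -0.091, -0.15], [0, 0, 0], -1],
    [[0.0, -0.091, -0.28], [0, 0, 0], -1],
    [[0.0, -0.091, -0.4], [0, 0, 0], -1],
    [[0.0, -0.091, -0.5], [0, 0, 0], -1],
    [[0.0, -0.091, -0.559], [0, 0, 0], -1],
    [[0.0, -0.091, -0.559], [0, 0, 0], -1]
  ]
}}

```text
time: 8.05
eef_pos: [460.7, -309.9, 135.3]
orientation: [0.677, 0.736, -0.0, -0.001]
ft_force: [-0.5, -0.4, 0.4]
opening: 94.2
gripper_force: 0.0
```

Call:
{"method": "arm_command", "body": {
  "series": [
    [[0, 0, 0], [0, 0, 0], 0.1],
    [[0, 0, 0], [0, 0, 0], 0.1],
    [[0, 0, 0], [0, 0, 0], 0.1],
    [[0, 0, 0], [0, 0, 0], 0.1],
    [[0, 0, 0], [0, 0, 0], 0.1],
    [[0, 0, 0], [0, 0, 0], 0.1],
    [[0, 0, 0], [0, 0, 0], 0.1],
    [[0, 0, 0], [0, 0, 0], 0.1]
  ],
  "force": 15
}}

```text
time: 8.85
eef_pos: [460.2, -311.8, 136.6]
orientation: [0.678, 0.735, -0.0, 0.0]
ft_force: [-1.5, 1.6, 5.6]
opening: 49.4
gripper_force: 15.0
```

Call:
{"method": "arm_command", "body": {
  "series": [
    [[0, 0, 0.05], [0, 0, 0], 0.1],
    [[0, 0, 0.15], [0, 0, 0], 0.1],
    [[0, 0, 0.3], [0, 0, 0], 0.1],
    [[0, 0, 0.45], [0, 0, 0], 0.1],
    [[0.1, 0.13, 0.45], [0, 0, 0], 0.1],
    [[0.2, 0.26, 0.45], [0, 0, 0], 0.1],
    [[0.3, 0.4, 0.45], [0, 0, 0], 0.1],
    [[0.4, 0.52, 0.45], [0, 0, 0], 0.1]
  ]
}}

```text
time: 9.65
eef_pos: [580.9, -153.8, 272.6]
orientation: [0.678, 0.735, 0.0, 0.0]
ft_force: [0.8, -1.8, -2.6]
opening: 49.7
gripper_force: 15.0
```

Call:
{"method": "arm_command", "body": {
  "series": [
    [[0.06, 0.09, 0], [0, 0, 0], 0.1],
    [[0.13, 0.19, 0], [0, 0, 0], 0.1],
    [[0.185, 0.275, 0], [0, 0, 0], 0.1],
    [[0.185, 0.275, 0], [0, 0, 0], 0.1],
    [[0.185, 0.275, 0], [0, 0, 0], 0.1]
  ]
}}

```text
time: 10.15
eef_pos: [635.6, -73.0, 271.8]
orientation: [0.677, 0.736, -0.0, 0.0]
ft_force: [-0.3, -0.4, -1.8]
opening: 49.6
gripper_force: 15.0
```

```bash
python3 - <<'E'
from m import *
im=camera("top");im2=camera("side")
s=state();print(s["time"],s["eef_pos"],s["ft_force"],s["opening"],s["joint_pos"])
print(Ro.from_quat(s["orientation"]).as_matrix().round(3))
for n,i in(("top",im),("side",im2)):
    for c in blobs(red(i)):
        (x,y),ax,_=cv2.fitEllipse(c);z=s["eef_pos"][2]-133.4+95;print(n,np.round([x,y],1),*[np.round(plane(n,(x,y),zz)[:2],1) for zz in(z,107)])
cv2.imwrite("pics/v5.png",np.hstack([cv2.resize(im[60:200,180:320],(400,400)),cv2.resize(im2[60:250,150:340],(400,400))]))
E
```

```text
10.25 [635.17755762 -74.37710801 271.88701919] [-0.75002429 -0.22364656 -0.61495173] 49.54713435731452 [-0.09988693  0.4788455   0.22974188  1.61196743 -0.11954935  1.0647356
  0.24355939]
[[-0.081  0.997 -0.   ]
 [ 0.997  0.081 -0.001]
 [-0.001 -0.    -1.   ]]
top [256.9 231.1] [420.7 -94.6] [426.4 -94.7]
top [272.6 145.4] [ 603.9 -128. ] [ 639.5 -133.5]
top [169.2  88.9] [732.4  99.7] [789.  131.4]
side [279.4 277.9] [378.6 121.8] [414.8  48.5]
side [ 75.1 267.7] [630.4 263.3] [736.3 229.2]
side [157.2 237.5] [569.8 160.2] [659.   97.5]
side [131.8 227.1] [617.3 166.3] [719.6 105.4]
side [307.8 229.4] [385.   23.6] [423.  -76.8]
side [108.9 228.7] [645.1 187.7] [755.1 132.7]
side [236.  175.8] [548.  -18.1] [ 631.2 -130.2]
side [215.3 145.6] [631.2 -68.1] [ 737.4 -194. ]
```

View pics/v5.png

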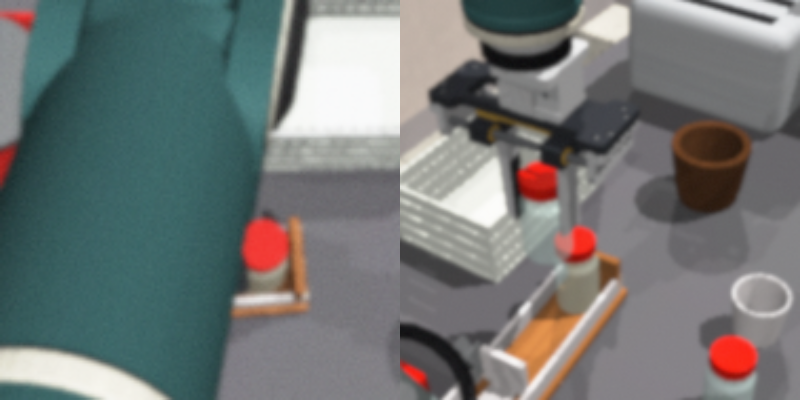

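The held jar hangs upright over the channel beside jar c. I'll lower it.

Call:
{"method": "arm_command", "body": {
  "series": [
    [[0, 0, -0.1], [0, 0, 0], 0.1],
    [[0, 0, -0.2], [0, 0, 0], 0.1],
    [[0, 0, -0.28], [0, 0, 0], 0.1],
    [[0, 0, -0.34], [0, 0, 0], 0.1],
    [[0, 0, -0.37], [0, 0, 0], 0.1],
    [[0, 0, -0.385], [0, 0, 0], 0.1],
    [[0, 0, -0.385], [0, 0, 0], 0.1],
    [[0, 0, -0.385], [0, 0, 0], 0.1]
  ]
}}

```text
time: 11.05
eef_pos: [636.0, -73.5, 156.9]
orientation: [0.678, 0.735, 0.0, 0.0]
ft_force: [0.1, 0.3, -1.1]
opening: 49.5
gripper_force: 15.0
```

Call:
{"method": "arm_command", "body": {
  "series": [
    [[0, 0, -0.008], [0, 0, 0], 0.1],
    [[0, 0, -0.016], [0, 0, 0], 0.1],
    [[0, 0, -0.016], [0, 0, 0], 0.1]
  ]
}}

```text
time: 11.35
eef_pos: [635.6, -73.2, 151.0]
orientation: [0.678, 0.735, -0.0, -0.0]
ft_force: [0.4, -0.7, -1.4]
opening: 49.4
gripper_force: 15.0
```

Call:
{"method": "arm_command", "body": {
  "series": [
    [[0, 0, -0.005], [0, 0, 0], 0.1],
    [[0, 0, -0.01], [0, 0, 0], 0.1],
    [[0, 0, -0.01], [0, 0, 0], 0.1]
  ]
}}

```text
time: 11.65
eef_pos: [635.8, -73.3, 148.6]
orientation: [0.678, 0.735, 0.0, 0.0]
ft_force: [-3.2, 0.2, 6.4]
opening: 49.6
gripper_force: 15.0
```

```bash
python3 - <<'E'
from h import *
s=state();print(s["time"],s["eef_pos"],s["ft_force"],s["ft_torque"])
E
```

```text
11.65 [635.80455834 -73.28884433 148.57824757] [-3.17506036  0.22328479  6.41582943] [0.04380531 0.6775414  0.01755076]
```

The jar touches the floor at 6 N. I'll release it and lift.

Call:
{"method": "arm_command", "body": {
  "series": [
    [[0, 0, 0], [0, 0, 0], -0.1],
    [[0, 0, 0], [0, 0, 0], -0.2],
    [[0, 0, 0], [0, 0, 0], -0.4],
    [[0, 0, 0], [0, 0, 0], -0.5],
    [[0, 0, 0], [0, 0, 0], -0.5],
    [[0, 0, 0.04], [0, 0, 0], -0.5],
    [[0, 0, 0.12], [0, 0, 0], -0.5],
    [[0, 0, 0.25], [0, 0, 0], -0.5]
  ]
}}

```text
time: 12.45
eef_pos: [634.9, -73.2, 223.0]
orientation: [0.678, 0.735, -0.001, -0.001]
ft_force: [0.2, 0.1, -0.3]
opening: 70.9
gripper_force: 0.0
```

Call:
{"method": "arm_command", "body": {
  "series": [
    [[0, 0, 0.15], [0, 0, 0], -0.5],
    [[-0.15, 0, 0.25], [0, 0, 0], -1],
    [[-0.3, 0, 0.25], [0, 0, 0], -1],
    [[-0.45, -0.05, 0.25], [0, 0, 0], -1],
    [[-0.6, -0.05, 0.25], [0, 0, 0], -1],
    [[-0.69, -0.05, 0.25], [0, 0, 0], -1],
    [[-0.69, -0.05, 0.25], [0, 0, 0], -1],
    [[-0.69, -0.05, 0.25], [0, 0, 0], -1]
  ]
}}

```text
time: 13.25
eef_pos: [429.0, -88.3, 299.2]
orientation: [0.678, 0.735, 0.001, 0.001]
ft_force: [0.8, -0.1, 0.5]
opening: 93.9
gripper_force: 0.0
```

```bash
python3 - <<'E'
from m import *
im=camera("top");im2=camera("side")
s=state();print(s["time"],s["eef_pos"],s["ft_force"],s["opening"],s["joint_pos"])
for n,i in(("top",im),("side",im2)):
    for c in blobs(red(i)):
        (x,y),ax,_=cv2.fitEllipse(c);print(n,np.round([x,y,*ax],1),*[np.round(plane(n,(x,y),zz)[:2],1) for zz in(95,107)])
print("to B",(np.array([427.5,-87.3,133.4])-s["eef_pos"])/300)
cv2.imwrite("pics/v6.png",np.hstack([cv2.resize(im[90:250,170:310],(350,400)),cv2.resize(im2[110:300,150:340],(400,400))]))
E
```

```text
13.35 [429.54576276 -88.2125838  298.57534311] [ 1.03827318 -1.17411836  0.23854191] 93.87921692394914 [-0.11503809  0.08066096  0.26098304  2.06558895 -0.02468974  0.99745115
  0.24068375]
top [250.3 147.4  15.9  17.1] [637.5 -77.6] [634.2 -77.8]
top [271.8 145.4  16.   17.5] [ 642.8 -132. ] [ 639.5 -131.5]
top [174.   93.5  63.5  75.1] [781.7 121.4] [776.5 118.5]
side [279.5 278.   30.1  31.1] [418.   41.6] [414.6  48.6]
side [ 75.6 267.6  27.1  81.4] [745.7 225.3] [735.7 228.6]
side [156.9 237.4   3.9  14.1] [668.   91.9] [659.6  97.8]
side [131.8 226.7   5.9  12.4] [730.3  98.8] [720.5 104.6]
side [307.8 229.4  19.2  21.2] [426.6 -86.4] [423.  -76.8]
side [ 99.8 196.4  25.4  34. ] [852.9  74.7] [840.7  81. ]
side [226.5 183.1  17.9  39.7] [ 643.1 -108.9] [635.1 -98.9]
to B [-0.00681921  0.00304195 -0.55058448]
```

View pics/v6.png

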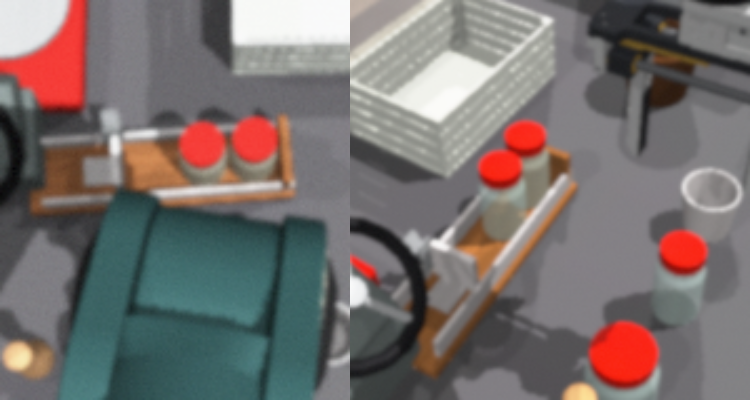

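Jar A stands upright next to jar c, with about 64 mm free before the plate. I'll grasp jar B.

Call:
{"method": "arm_command", "body": {
  "series": [
    [[-0.005, 0.001, -0.12], [0, 0, 0], -1],
    [[-0.005, 0.001, -0.25], [0, 0, 0], -1],
    [[-0.005, 0.001, -0.37], [0, 0, 0], -1],
    [[-0.005, 0.001, -0.46], [0, 0, 0], -1],
    [[-0.005, 0.001, -0.52], [0, 0, 0], -1],
    [[-0.005, 0.001, -0.548], [0, 0, 0], -1],
    [[-0.005, 0.001, -0.548], [0, 0, 0], -1],
    [[-0.005, 0.001, -0.548], [0, 0, 0], -1]
  ]
}}

```text
time: 14.15
eef_pos: [427.8, -88.0, 134.3]
orientation: [0.678, 0.735, 0.0, 0.0]
ft_force: [0.8, 0.4, 0.5]
opening: 94.1
gripper_force: 0.0
```

Call:
{"method": "arm_command", "body": {
  "series": [
    [[0, 0, 0], [0, 0, 0], 0.1],
    [[0, 0, 0], [0, 0, 0], 0.1],
    [[0, 0, 0], [0, 0, 0], 0.1],
    [[0, 0, 0], [0, 0, 0], 0.1],
    [[0, 0, 0], [0, 0, 0], 0.1],
    [[0, 0, 0], [0, 0, 0], 0.1],
    [[0, 0, 0], [0, 0, 0], 0.1],
    [[0, 0, 0], [0, 0, 0], 0.1]
  ],
  "force": 15
}}

```text
time: 14.95
eef_pos: [427.3, -88.0, 133.8]
orientation: [0.678, 0.735, 0.0, 0.0]
ft_force: [1.2, -0.2, 2.5]
opening: 49.2
gripper_force: 15.0
```

Call:
{"method": "arm_command", "body": {
  "series": [
    [[0, 0, 0.05], [0, 0, 0], 0.1],
    [[0, 0, 0.15], [0, 0, 0], 0.1],
    [[0, 0, 0.3], [0, 0, 0], 0.1],
    [[0, 0, 0.45], [0, 0, 0], 0.1],
    [[0.14, 0.05, 0.45], [0, 0, 0], 0.1],
    [[0.28, 0.1, 0.45], [0, 0, 0], 0.1],
    [[0.42, 0.15, 0.45], [0, 0, 0], 0.1],
    [[0.54, 0.2, 0.45], [0, 0, 0], 0.1]
  ]
}}

```text
time: 15.75
eef_pos: [590.7, -27.1, 268.3]
orientation: [0.677, 0.736, -0.0, -0.0]
ft_force: [-0.1, -1.5, -2.0]
opening: 49.4
gripper_force: 15.0
```

Call:
{"method": "arm_command", "body": {
  "series": [
    [[0.08, 0.02, 0], [0, 0, 0], 0.1],
    [[0.14, 0.03, 0], [0, 0, 0], 0.1],
    [[0.14, 0.03, 0], [0, 0, 0], 0.1],
    [[0.14, 0.03, 0], [0, 0, 0], 0.1],
    [[0.14, 0.03, 0], [0, 0, 0], 0.1]
  ]
}}

```text
time: 16.25
eef_pos: [630.5, -19.3, 268.5]
orientation: [0.678, 0.735, -0.0, -0.0]
ft_force: [-0.3, 0.1, -1.7]
opening: 49.4
gripper_force: 15.0
```

```bash
python3 - <<'E'
from h import *
s=state();print(s["time"],s["eef_pos"],s["ft_force"],s["opening"],(np.array([631.5,-19,160])-s["eef_pos"])/300)
E
```

```text
16.25 [630.47159809 -19.27211001 268.54860994] [-0.32186658  0.09807202 -1.73865239] 49.44475672346344 [ 0.00342801  0.00090703 -0.3618287 ]
```

Call:
{"method": "arm_command", "body": {
  "series": [
    [[0.003, 0, -0.1], [0, 0, 0], 0.1],
    [[0.003, 0, -0.2], [0, 0, 0], 0.1],
    [[0.003, 0, -0.28], [0, 0, 0], 0.1],
    [[0.003, 0, -0.34], [0, 0, 0], 0.1],
    [[0.003, 0, -0.37], [0, 0, 0], 0.1],
    [[0.003, 0, -0.385], [0, 0, 0], 0.1],
    [[0.003, 0, -0.392], [0, 0, 0], 0.1],
    [[0.003, 0, -0.392], [0, 0, 0], 0.1]
  ]
}}

```text
time: 17.05
eef_pos: [632.3, -19.0, 151.8]
orientation: [0.678, 0.735, 0.0, 0.0]
ft_force: [0.1, 0.1, -2.0]
opening: 49.5
gripper_force: 15.0
```

Call:
{"method": "arm_command", "body": {
  "series": [
    [[0, 0, -0.005], [0, 0, 0], 0.1],
    [[0, 0, -0.01], [0, 0, 0], 0.1],
    [[0, 0, -0.01], [0, 0, 0], 0.1]
  ]
}}

```text
time: 17.35
eef_pos: [632.1, -18.9, 148.2]
orientation: [0.678, 0.735, 0.0, -0.0]
ft_force: [0.7, 0.1, -1.7]
opening: 49.5
gripper_force: 15.0
```

Call:
{"method": "arm_command", "body": {
  "series": [
    [[0, 0, -0.004], [0, 0, 0], 0.1],
    [[0, 0, -0.008], [0, 0, 0], 0.1],
    [[0, 0, -0.008], [0, 0, 0], 0.1]
  ]
}}

```text
time: 17.65
eef_pos: [632.2, -18.9, 145.9]
orientation: [0.678, 0.735, 0.0, 0.0]
ft_force: [-1.1, 0.1, -0.3]
opening: 49.0
gripper_force: 15.0
```

Call:
{"method": "arm_command", "body": {
  "series": [
    [[0, 0, -0.003], [0, 0, 0], 0.1],
    [[0, 0, -0.003], [0, 0, 0], 0.1]
  ]
}}

```text
time: 17.85
eef_pos: [632.4, -18.9, 145.6]
orientation: [0.678, 0.735, 0.0, 0.0]
ft_force: [-3.5, -0.1, 9.7]
opening: 49.5
gripper_force: 15.0
```

Call:
{"method": "arm_command", "body": {
  "series": [
    [[0, 0, 0], [0, 0, 0], -0.1],
    [[0, 0, 0], [0, 0, 0], -0.2],
    [[0, 0, 0], [0, 0, 0], -0.4],
    [[0, 0, 0], [0, 0, 0], -0.5],
    [[0, 0, 0], [0, 0, 0], -0.5],
    [[0, 0, 0.04], [0, 0, 0], -0.5],
    [[0, 0, 0.12], [0, 0, 0], -0.5],
    [[0, 0, 0.25], [0, 0, 0], -0.5]
  ]
}}

```text
time: 18.65
eef_pos: [631.3, -18.9, 219.8]
orientation: [0.678, 0.735, -0.001, -0.001]
ft_force: [1.0, 1.0, 0.2]
opening: 71.3
gripper_force: 0.0
```

Call:
{"method": "arm_command", "body": {
  "series": [
    [[0, 0, 0.15], [0, 0, 0], -0.5],
    [[-0.15, 0, 0.25], [0, 0, 0], -0.5],
    [[-0.3, -0.1, 0.3], [0, 0, 0], -0.5],
    [[-0.4, -0.25, 0.3], [0, 0, 0], -0.5],
    [[-0.5, -0.4, 0.3], [0, 0, 0], -0.5],
    [[-0.6, -0.55, 0.3], [0, 0, 0], -0.5],
    [[-0.7, -0.7, 0.3], [0, 0, 0], -0.5],
    [[-0.7, -0.8, 0.3], [0, 0, 0], -0.5]
  ]
}}

```text
time: 19.45
eef_pos: [420.6, -257.7, 311.1]
orientation: [0.678, 0.735, 0.001, 0.0]
ft_force: [1.2, -0.1, 0.3]
opening: 70.5
gripper_force: 0.0
```

```bash
python3 - <<'E'
from m import *
im=camera("top");im2=camera("side")
s=state();print(s["time"],s["eef_pos"],s["ft_force"],s["opening"])
for c in blobs(red(im)):
    (x,y),ax,_=cv2.fitEllipse(c);print(np.round([x,y,*ax],1),np.round(rack(plane("top",(x,y),107)),1))
py,cy,a,b=gap(im);ys,w=a;i=np.argmax(w[200:])+200
print(py,cy,ys[i-np.argmax(w[i::-1]<145)],ys[i+np.argmax(w[i:]<168)])
cv2.imwrite("pics/v7.png",np.hstack([cv2.resize(im[110:250,175:300],(400,448)),cv2.resize(im2[140:300,160:302],(398,448))]))
E
```

```text
19.55 [ 419.97958874 -262.0843106   311.18320803] [0.04645149 0.38899777 0.29882492] 70.61233117249604
[208.8 231.5  21.8  22.8] [-202.2   67.   107. ]
[227.5 148.9  15.4  16. ] [ -0.9   9.3 107. ]
[250.4 147.5  15.2  16.2] [ -1.7 -47.9 107. ]
[272.1 145.2  15.9  17. ] [-1.000e-01 -1.025e+02  1.070e+02]
[174.   93.5  63.3  75.8] [155.5 136.8 107. ]
45.05449845956148 47.87972273015675 45.0 45.0
```

View pics/v7.png

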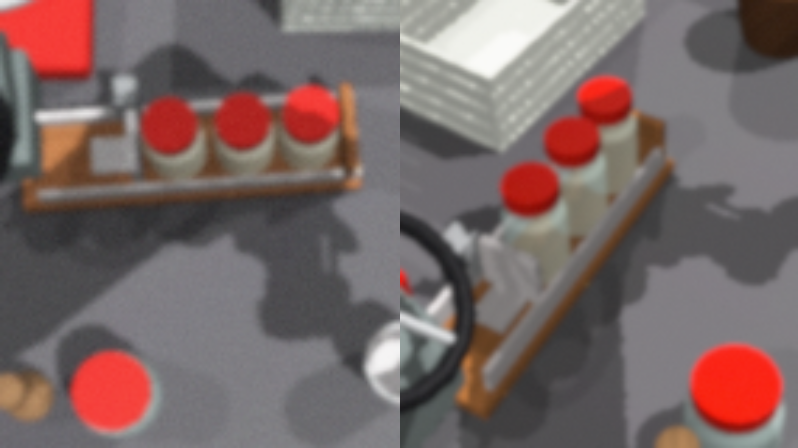

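All three jars stand upright in one row, the plate is at the clip, and the bystanders have not moved. I'll hand the job in.

```bash
python3 -c "
from workcell import *
print(job_done())"
```

```text
the job is handed in; nothing more can be done
None
```

The job is handed in at about 19.6 s: I cranked the plate to within about 1–2 mm of the clip, and all three slim jars stand upright in one row between the end board and the plate, with the other things left where they stood.

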